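# Take the rinse cup out of the ultrasonic cleaner and latch its cover

### The arm

A 6-joint arm with a two-finger parallel gripper is mounted at the origin on the work surface. World frame = base frame: x ahead of the robot, y to its left, z up, the work surface at z = 0. Lengths are in m, angles in degrees, forces in N, time in s.
With the tool pointing down it reaches from about 0.3 to 0.75 m from the base axis. Payload 8.5 kg.
Tool frame: the origin (TCP) lies midway between the tips of the shut fingers; the grasp point (between the pads) lies 19 mm behind it (env.grasp_offset is the distance from the TCP to the grasp point, in m); z points along the fingers, y is the line along which they close (so a half turn about z gives the same grasp; the last joint's range is limited). The gripper opens to 85 mm and grips with 20 to 120 N. Pads are 22 mm wide; open, the fingers measure 114 mm over their backs; the gripper's body (76 mm by 85 mm) begins 54 mm behind the grasp point. The pads swing forward as they close: fully open they stand 13 mm farther back than shut.
Start: joints at [-88.654, 21.807, 74.336, -0, 83.858, -12.336], TCP at [0.13, -0.534, 0.231] pointing down, gripper open.
Joint ranges: [-178.18, 178.18], [-50.72, 133.34], [12.68, 142.11], [-81.47, 261.47], [9.98, 163.14], [-165.26, 165.26]. Speed limits (degrees/s): [136.94, 136.94, 180, 180, 180, 180].

### API

Orientations are given as a 3x3 rotation matrix whose columns are the frame's x, y, z axes.
In Python, from rig import env gives the robot as it stands.
- The arm moves only by the tool servo_tool, never from a script. Its argument "deltas" is text: rows parted by semicolons, each of 7 numbers parted by spaces: the opening, from 0 (shut) to 1 (fully open), then the shift along the tool's x, y, z in mm, then the turn, a rotation vector about the tool's x, y, z in rad. A call has 1 to 8 rows; each row shifts and turns the commanded pose from where the row before left it, along the tool's axes as they then stand; what a row does not reach is not made up. A row lasts 1/12 s, in which the tool goes at most 41.7 mm and 7.16 degrees, less where a joint would pass 70% of its speed; a pose out of reach is approached as far as the arm can. A call is refused whole if a number of a shift passes 41.7 or a number of a turn 0.125, either way. A call with a gripper value outside its range is refused whole. The fingers move at their own pace and stop on an object; "newtons" is the grip in N (left out, the last holds). Time passes only in rows, so rows that do not move let the fingers close. It gives the time, the measured TCP pose, the force, the opening and the grip force at its end, in the units of the state.
- env.observe(): the state, without advancing time (a new reading comes with each control period).
- env.get_image(name): name is "scene" or "top" or "wrist"; returns a dict with "img" (384x512x3 uint8, red, green, blue), "depth" (384x512 float32, m along the optical axis (not along the pixel's ray), 0 where there is no reading), "camera_matrix" (3x3 intrinsics, pixels), "D" ([k1, k2, p1, p2, k3] as OpenCV has them; the pictures are not rectified), "world_to_cam" (4x4, takes a point from world to camera coordinates). Camera axes: x right, y down, z forward; pixel columns grow to the right and rows downward; lengths in m; the calibration is good to about 2 mm. A picture is of the moment at which its call begins.
- env.close_job(): hands the job in; it is judged then, once.
Trained networks look in a picture, given as the dict that the camera call returned (one of the last four; its "shot" number tells which), for a name from the list of things; names that differ only in an ending like _2 or _b are one class to them, and where a whole thing is asked for, a point or a joint stands for the part that bears it (a point fixed in the world has none). Each returns a list of dicts, best first, with "conf" (0 to 1); they miss things now and then, are a little off and sometimes report something else, mostly with a low value. They report only what shows in the picture. A call takes as long as a camera call.
- env.spot_in(name, picture): "bbox" ([centre column, centre row, width, height] in pixels, round what is visible of it).
- env.spot_point(name, picture): "uv" ([column, row] in pixels: a listed point, or the origin of a listed thing).
The state is a dict: "time_s": time; "q": joint angles; "qvel": joint speeds; "joint_efforts": joint torques, N m; "position": TCP position; "tool_rot": TCP orientation; "ft_force": force on the tool from outside, world axes, zero at the start; "wrist_torque": the same for the moment, N m; "grip_width": finger opening in m; "gripper_force": force on a finger pad.
Only numpy, scipy, OpenCV 4.12 (cv2) and the standard library are available. Lean on these libraries where they do the work, as an engineer would, in place of code of your own. Each camera call takes 0.05 s, during which the arm holds its last target. There are 200 camera calls.

### The job

The pen parts are clean: lift the steel cup by its swinging handle off its stand in the ultrasonic cleaner, keeping it upright, and set it down gently, flat on the cork inside the round white dish, before letting go of the handle. Then swing the cleaner's cover down and press it, without forcing it, until the catch snaps and holds it fully shut. Leave everything else where it is.

Things in the scene. Friction and masses are not known exactly. Their poses are not given: they have to be found in the camera images.
- cleaner: ultrasonic cleaner, fixed: steel box 180 (x) x 200 (y) x 125 mm tall, a 124 x 124 mm open tank in its top; origin at the centre of its underside. The stand in the tank (disc 82 mm across, top 65 mm above the origin, three pins around it 7 mm higher) carries the cup. The cover is hinged along the -y side of the top
- catch_nose (a point): the sprung catch on the cleaner's top, at mid-length of the +y side: a steel nose between black cheeks, 52 mm long in x, from 82 to 110 mm to +y of the cleaner's centre, reaching 20 mm above the cleaner's top. It snaps over the cover's free edge
- cup: round stainless cup, 80 mm across, 90 mm tall, wall 3 mm, about 0.3 kg with its handle, pen parts standing in it; origin at the centre of its underside, z up its axis. It starts on the stand in the tank, its rim 30 mm above the cleaner's top
- bail: the cup's handle, a swinging arch of 6 mm steel wire, 102 mm wide; origin on its pivot line, 84 mm above the cup's underside on the cup's axis, y along the pivot line, z towards the grip bar, which lies 60 mm from the pivot. It swings 60 degrees to either side of upright and flops to one side when loose; it starts leaning over towards the robot, away from it, or towards the catch
- bail_grip (a point): middle of the handle's grip bar: a black sleeve 12 mm thick and 54 mm long, along the handle's y
- cover: white hinged plate 150 (x) x 165 (y) x 8 mm; origin on the hinge (cleaner's y = -85 mm, z = 126 mm), x along the hinge, y to the free edge, outer face at z = +8 mm; z is vertical when shut. Starts about 1.9 rad open; a spring lifts it again when let go short of the catch. The catch resists over the last 12 mm at the free edge, about 10 N pressed there, then snaps and holds
- cover_press (a point): a point on the cover's outer face, 135 mm from the hinge and 30 mm from the free edge, mid-length: a good place to push
- dish: round white ceramic dish, fixed, 126 mm across, 22 mm tall, with stiff cork pads (102 mm across) lying in it; how thickly they are stacked differs each time: the top of the cork, on which the cup goes, is 8 to 18 mm above the table. Origin at the centre of the dish's underside
- jar: closed glass jar with a metal lid, 66 mm across, 100 mm tall; origin at the centre of its underside; not part of the job
- ink_bottle: small ink bottle with a black cap, 52 mm across, 50 mm tall; origin at the centre of its underside; not part of the job
- squeeze_bottle: white squeeze bottle, 56 mm across, 120 mm tall; origin at the centre of its underside; not part of the job
- loupe: black eye loupe, a stub cone 36 mm across, 34 mm tall; origin at the centre of its underside; not part of the job
- tape_roll: roll of paper tape lying flat, 90 mm across, 20 mm tall; origin at the centre of its underside; not part of the job
- pen: black pen, 120 x 12 x 12 mm, lying along its x; origin at the centre of its underside; not part of the job
- calculator: grey pocket calculator, 75 x 130 x 14 mm; origin at the centre of its underside; not part of the job

How it is judged (in metres and radians):
On the way, in this order (a step that is already met when the one before it is completed fails the run):
1. the cup is off its stand and out of the tank, upright, held by its handle (z of cup in the frame of cleaner above 0.11 m and contact force between the fingers and bail above 0.5 N and angle between cup's own z axis and vertical below 0.4 rad), for 0.2 s.
2. the cup rests on the cork in the dish, upright, while the handle is still held (horizontal distance between cup and dish below 0.022 m and z of cup in the frame of dish below 0.03 m and angle between cup's own z axis and vertical below 0.25 rad and contact force between cup and dish above 0.4 N and contact force between the fingers and bail above 0.3 N), for 0.1 s.
3. the cover is fully shut (angle between cover's own z axis and vertical below 0.03 rad), for 0.1 s.
At the end, for the whole second after the job is handed in: the cup stands still and upright (within 0.08 rad) on the cork in the dish, its axis within 22 mm of the dish's centre, and the cover stays fully shut (within 0.03 rad) under its catch with nothing touching it (horizontal distance between cup and dish below 0.022 m and z of cup in the frame of dish between 0.006 and 0.021 m and angle between cup's own z axis and vertical below 0.08 rad and linear speed of cup below 0.02 m/s and angle between cover's own z axis and vertical below 0.03 rad).
It fails at once if the cup is tipped more than 0.6 rad (angle between cup's own z axis and vertical above 0.6 rad).
It fails at once if the cup is slammed into the dish (more than 30 N) (contact force between cup and dish above 30 N).
It fails at once if the cover is forced by the robot with more than 50 N (contact force between the arm and cover above 50 N).
It fails at once if one of the bystanders (jar, bottles, loupe, tape, pen, calculator) is moved more than 30 mm (distance of any of jar, ink_bottle, squeeze_bottle, loupe, tape_roll, pen, calculator from where it was at the start of the episode above 0.03 m).
It also fails if it takes over 72 s, if anything falls off the work surface, if the arm or the gripper's body presses on something with over 40 N, if the wrist force passes 120 N, or if a joint passes its speed limit or range.

## Working session

There is one attempt and no reset: what is moved stays moved. The work goes in short steps, Python scripts to look and compute and a tool call to move; the robot and the scene stay as the last step left them, time stands still between calls to the robot, and variables do not carry over. Pictures are saved under pics/ and viewed, at most 10 in all, crops included, and the job is handed in when it is done.

Besides the shell and the picture viewer there is one more tool, called after "Emit:" by a JSON object that holds its "op" and its "data". servo_tool: Moves the arm, as the interface text tells. Its arguments: {"type":"object","properties":{"deltas":{"type":"string"},"newtons":{"type":"number"}},"required":["deltas"]}

```bash
mkdir -p pics
cat > h.py <<'E'
import numpy as np, cv2
from rig import env
def ray(p,uv):
    K=np.array(p["camera_matrix"]);D=np.array(p["D"],float)
    n=cv2.undistortPoints(np.array([[uv]],float),K,D)[0,0]
    T=np.linalg.inv(np.array(p["world_to_cam"]));d=T[:3,:3]@np.array([n[0],n[1],1.]);return T[:3,3],d
def at_z(p,uv,z):
    o,d=ray(p,uv);return o+d*(z-o[2])/d[2]
def at_d(p,uv):
    o,d=ray(p,uv);u,v=int(round(uv[0])),int(round(uv[1]))
    w=p["depth"][max(v-1,0):v+2,max(u-1,0):u+2];w=w[w>0]
    return o+d*np.median(w) if len(w) else o*np.nan
def cloud(p):
    dep=p["depth"];v,u=np.nonzero(dep>0);n=cv2.undistortPoints(np.stack([u,v],1).astype(float)[:,None],np.array(p["camera_matrix"]),np.array(p["D"],float))[:,0]
    z=dep[v,u];c=np.c_[n*z[:,None],z];T=np.linalg.inv(np.array(p["world_to_cam"]))
    P=np.full(dep.shape+(3,),np.nan);P[v,u]=c@T[:3,:3].T+T[:3,3];return P
def save(p,n): cv2.imwrite(f"pics/{n}.png",p["img"][:,:,::-1])
E
python3 - <<'E'
from h import *
np.set_printoptions(precision=4,suppress=True)
s=env.observe();print(s["time_s"],s["position"],s["tool_rot"],s["grip_width"],env.grasp_offset)
ims=[]
for c in("scene","top"):
    p=env.get_image(c);ims.append(p["img"])
    print(c,np.linalg.inv(p["world_to_cam"])[:3,3])
    for n in "cleaner catch_nose cup bail bail_grip cover cover_press dish jar ink_bottle squeeze_bottle loupe tape_roll pen calculator".split():
        r=env.spot_point(n,p)
        for q in r[:2]: print(n,round(q["conf"],2),np.round(q["uv"],1),"d",at_d(p,q["uv"]),"z0",at_z(p,q["uv"],0)[:2])
    save(p,c+"0")
E
```

```text
0.0 [ 0.1301 -0.5341  0.2307] [[ 0.9716  0.2365 -0.0001]
 [ 0.2365 -0.9716  0.0014]
 [ 0.0003 -0.0014 -1.    ]] 0.08516016407142292 0.0187
scene [ 1.0173 -0.4549  0.639 ]
cleaner 0.79 [169.6 283.6] d [ 0.6198 -0.2338  0.126 ] z0 [ 0.5221 -0.1795]
cleaner 0.65 [185.4 219.9] d [ 0.5082 -0.0979  0.1262] z0 [ 0.3829 -0.01  ]
catch_nose 0.58 [183.8 221.1] d [ 0.5067 -0.1015  0.1244] z0 [ 0.3833 -0.0161]
catch_nose 0.51 [236.5 210.5] d [0.4821 0.0895 0.0203] z0 [0.4645 0.1074]
cup 0.56 [166.3 266. ] d [ 0.5623 -0.1996  0.1032] z0 [ 0.4747 -0.1505]
bail 0.17 [167.5 212.9] d [ 0.4571 -0.1065  0.1251] z0 [ 0.3207 -0.0217]
bail_grip 0.65 [165.5 213.1] d [ 0.4544 -0.11    0.1254] z0 [ 0.317  -0.0258]
cover 0.68 [126.4 274.6] d [ 0.5617 -0.28    0.1487] z0 [ 0.4235 -0.2269]
cover 0.15 [287.9 162.4] d [0.441  0.3853 0.0151] z0 [0.4271 0.4056]
cover_press 0.77 [ 86.3 239.8] d [ 0.5532 -0.3183  0.2569] z0 [ 0.2413 -0.2264]
cover_press 0.67 [166.6 210.9] d [ 0.5078 -0.1392  0.1776] z0 [ 0.3116 -0.0176]
dish 0.86 [292.4 194.5] d [0.549  0.2581 0.0075] z0 [0.5435 0.2666]
jar 0.93 [235.8 208.1] d [0.48
[... 1338 characters left out ...]
5 [195.7 201.4] d [0.5306 0.2656 0.0073] z0 [0.5312 0.2668]
dish 0.74 [325.7 206.3] d [ 0.5173 -0.1073  0.1266] z0 [ 0.5269 -0.1291]
jar 0.66 [242.1 225.2] d [0.4607 0.1185 0.1   ] z0 [0.4629 0.1228]
ink_bottle 0.77 [278.7 242.7] d [0.4146 0.0138 0.0511] z0 [0.4136 0.0112]
squeeze_bottle 0.78 [204.7 251.2] d [0.3866 0.219  0.101 ] z0 [0.3817 0.2329]
loupe 0.62 [262.8 157.1] d [0.6668 0.0657 0.0344] z0 [0.6738 0.0655]
tape_roll 0.65 [220.1 148.2] d [0.6983 0.1985 0.001 ] z0 [0.6986 0.1986]
pen 0.7 [281.9 245.8] d [0.406  0.0045 0.0513] z0 [0.4046 0.0014]
pen 0.66 [171.  144.2] d [0.7074 0.3521 0.0013] z0 [0.7077 0.3525]
calculator 0.89 [139.4 237.6] d [0.4165 0.4288 0.0158] z0 [0.4162 0.4337]
```

Run:
```python
import cv2
a=cv2.imread("pics/scene0.png")[130:370,40:300];b=cv2.imread("pics/top0.png")[110:290,130:460]
a=cv2.resize(a,(433,400),interpolation=cv2.INTER_CUBIC)
b=cv2.resize(b,(733,400),interpolation=cv2.INTER_CUBIC)
cv2.imwrite("pics/scene0c.png",cv2.resize(a,(650,600)));cv2.imwrite("pics/top0c.png",b)
```

```text
(no output)
```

View pics/scene0c.png

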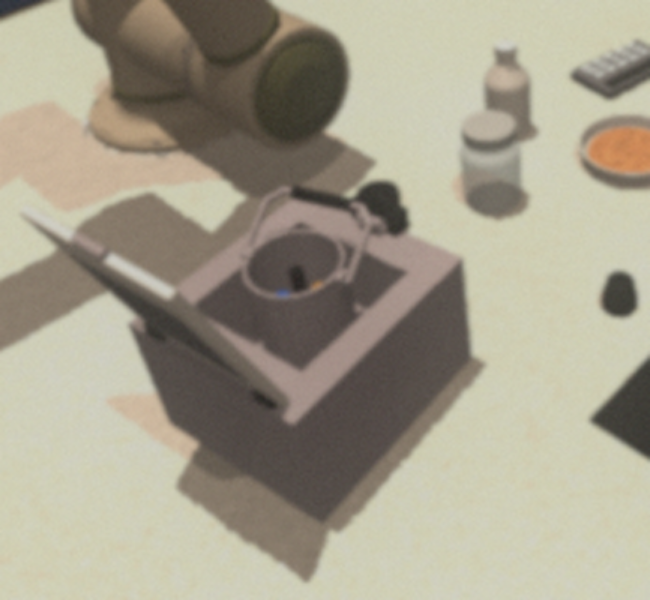

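View pics/top0c.png

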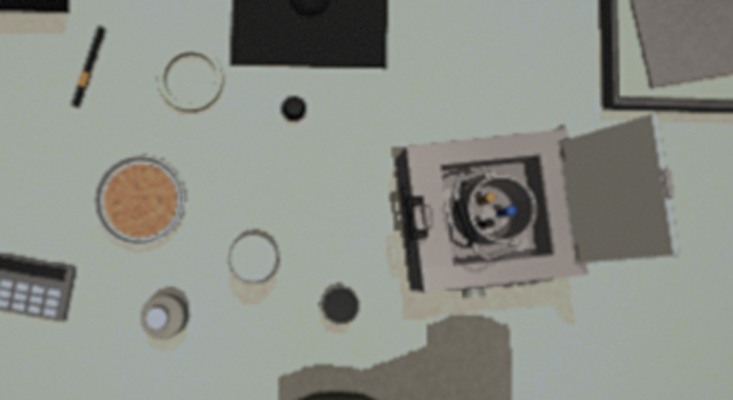

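The scene crop shows the cleaner with its cover open on the -y side and the cup in the tank. In the top crop the handle's black grip bar is at about (458,218), i.e. full-image (337,208). It leans towards the catch. The dish is clear at crop (140,200), with the jar at (255,257) just beside the route.

```bash
cat > m.py <<'E'
from h import *
from scipy.optimize import least_squares
np.set_printoptions(precision=4,suppress=True)
p=env.get_image("top");P=cloud(p);X=P.reshape(-1,3);I=p["img"].reshape(-1,3)
def circ(Q):
    r=least_squares(lambda a:np.hypot(Q[:,0]-a[0],Q[:,1]-a[1])-a[2],[*Q[:,:2].mean(0),.04],loss="soft_l1",f_scale=.002);return r.x
reg=(abs(X[:,0]-.53)<.13)&(X[:,1]>-.34)&(X[:,1]<-.05)
top=reg&(abs(X[:,2]-.1255)<.004)&(X[:,1]>-.285)
r=cv2.minAreaRect((X[top][:,:2]*1000).astype(np.float32));print("top rect",r,np.median(X[top][:,2]))
rim=reg&(abs(X[:,2]-.155)<.003)&(np.hypot(X[:,0]-.525,X[:,1]+.19)<.06);print("rim",rim.sum(),circ(X[rim]))
g=reg&(X[:,2]>.172)&(X[:,2]<.192)&(X[:,1]>-.16);print("grip",g.sum(),X[g].mean(0),cv2.fitLine(X[g][:,:2].astype(np.float32),cv2.DIST_HUBER,0,.01,.01).ravel(),X[g].min(0),X[g].max(0))
cv=reg&(X[:,2]>.2)&(X[:,1]<-.25);print("cover",X[cv].min(0),X[cv].max(0))
d=(np.hypot(X[:,0]-.5306,X[:,1]-.2667)<.08)&(X[:,2]>.018)&(X[:,2]<.026);print("dish rim",d.sum(),circ(X[d]))
ck=(np.hypot(X[:,0]-.5306,X[:,1]-.2667)<.045);print("cork",np.median(X[ck][:,2]))
ct=reg&(X[:,2]>.138)&(X[:,2]<.15)&(X[:,1]>-.13);print("catch",ct.sum(),X[ct].mean(0),X[ct].min(0),X[ct].max(0))
E
python3 m.py
```

```text
top rect ((525.112060546875, -177.7339630126953), (181.08692932128906, 211.80458068847656), 7.260115146636963) 0.12546096193754064
rim 129 [ 0.5246 -0.1815  0.0391]
grip 144 [ 0.5077 -0.133   0.1827] [ 0.9445  0.3286  0.5077 -0.133 ] [ 0.4644 -0.1584  0.1726] [ 0.5597 -0.1186  0.1895]
cover [ 0.4672 -0.3337  0.2   ] [ 0.6188 -0.2807  0.2874]
dish rim 191 [0.5348 0.2748 0.0602]
cork 0.009188253858729789
catch 133 [ 0.5122 -0.0842  0.1439] [ 0.4867 -0.1005  0.1384] [ 0.5378 -0.0698  0.1491]
```

Emit:
{"op": "servo_tool", "data": {"deltas": "0.35 0 0 -40 0 0 -0.048; 0.35 0 0 -40 0 0 -0.048; 0.35 30 -16 0 0 0 0; 0.35 30 -16 0 0 0 0; 0.35 30 -16 0 0 0 0; 0.35 30 -16 0 0 0 0; 0.35 30 -16 0 0 0 0; 0.35 30 -16 0 0 0 0", "newtons": 30}}

```text
time_s: 2.32
position: [0.2693, -0.3832, 0.3115]
tool_rot: [[0.945, 0.328, 0.0], [0.328, -0.945, -0.0], [0.0, 0.0, -1.0]]
ft_force: [1.0, -0.7, 0.5]
grip_width: 0.0302
gripper_force: 0.0
```

Emit:
{"op": "servo_tool", "data": {"deltas": "0.35 30 -16 0 0 0 0; 0.35 30 -16 0 0 0 0; 0.35 30 -16 0 0 0 0; 0.35 30 -16 0 0 0 0; 0.35 30 -16 0 0 0 0; 0.35 30 -16 0 0 0 0; 0.35 30 -16 0 0 0 0; 0.35 10 -5 0 0 0 0"}}

```text
time_s: 2.98
position: [0.4398, -0.1988, 0.3114]
tool_rot: [[0.943, 0.332, 0.001], [0.332, -0.943, 0.001], [0.001, -0.0, -1.0]]
ft_force: [-0.8, -0.1, 0.5]
grip_width: 0.03
gripper_force: 0.0
```

```bash
cat > w.py <<'E'
from h import *
import sys
np.set_printoptions(precision=4,suppress=True)
s=env.observe();p=env.get_image("wrist");X=cloud(p).reshape(-1,3)
print(s["time_s"],s["position"],s["tool_rot"],s["grip_width"])
g=(X[:,2]>.170)&(X[:,2]<.2)&(np.hypot(X[:,0]-.5077,X[:,1]+.133)<.035)
print("grip",g.sum(),X[g].mean(0) if g.any() else "",X[g].min(0) if g.any() else "",X[g].max(0) if g.any() else "")
if g.sum()>5: print(cv2.fitLine(X[g][:,:2].astype(np.float32),cv2.DIST_HUBER,0,.01,.01).ravel())
for n in("bail_grip","cup"):
    for q in env.spot_point(n,p)[:2]: print(n,q["conf"],q["uv"],at_d(p,q["uv"]),at_z(p,q["uv"],.179))
save(p,"w1")
t=env.get_image("top");X=cloud(t).reshape(-1,3);I=t["img"].reshape(-1,3).astype(int)
o=(np.hypot(X[:,0]-.531,X[:,1]-.267)<.1)&(I[:,0]-I[:,2]>40)
e=cv2.minEnclosingCircle((X[o][:,:2]*1000).astype(np.float32));print("cork",o.sum(),X[o].mean(0),np.median(X[o][:,2]),e)
E
python3 w.py
```

```text
2.9833 [ 0.4398 -0.1988  0.3114] [[ 0.9434  0.3316  0.0008]
 [ 0.3316 -0.9434  0.0006]
 [ 0.001  -0.0003 -1.    ]] 0.029994392018675188
grip 1253 [ 0.509  -0.1335  0.1831] [ 0.4752 -0.1495  0.1767] [ 0.5411 -0.1188  0.1869]
[ 0.9366  0.3504  0.509  -0.1335]
cup 0.64 [268.6, 76.7] [ 0.5279 -0.1812  0.0694] [ 0.5244 -0.1787  0.179 ]
cork 839 [0.5349 0.2744 0.0094] 0.009516071202361198 ((535.1320190429688, 274.32550048828125), 49.77942657470703)
```

View pics/w1.png

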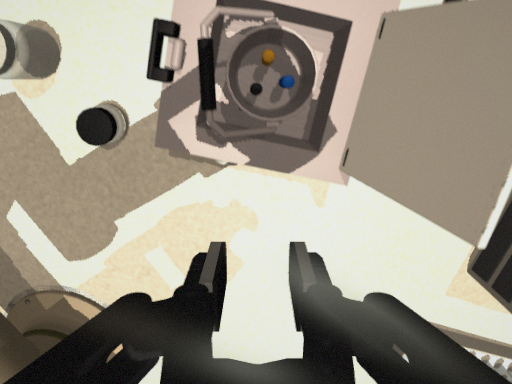

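The wrist picture shows the grip bar at (207,75), leaning towards the catch, and the cup at (270,77). Next I move over the bar and go down around it.

Emit:
{"op": "servo_tool", "data": {"deltas": "0.35 29 -13 0 0 0 0; 0.35 29 -13 0 0 0 0; 0.35 28 -13 0 0 0 0; 0.35 0 0 0 0 0 0; 0.35 0 0 30 0 0 0; 0.35 0 0 30 0 0 0; 0.35 0 0 25 0 0 0; 0.35 0 0 0 0 0 0"}}

```text
time_s: 3.85
position: [0.5038, -0.1374, 0.222]
tool_rot: [[0.945, 0.327, -0.008], [0.327, -0.945, 0.004], [-0.006, -0.006, -1.0]]
ft_force: [0.6, 0.7, 0.1]
grip_width: 0.0297
gripper_force: 0.0
```

Run:
```python
from h import *
np.set_printoptions(precision=4,suppress=True)
s=env.observe();p=env.get_image("wrist");X=cloud(p).reshape(-1,3)
print(s["time_s"],s["position"],s["ft_force"])
g=(X[:,2]>.170)&(X[:,2]<.2)&(np.hypot(X[:,0]-.5077,X[:,1]+.133)<.04)
G=(X[g]-s["position"])@s["tool_rot"]; print(g.sum(),G.min(0),G.max(0),G.mean(0))
save(p,"w2")
```

```text
3.85 [ 0.5038 -0.1374  0.222 ] [0.5995 0.6701 0.1368]
2149 [-0.0345 -0.0087  0.0356] [0.0451 0.0064 0.0475] [ 0.0087 -0.002   0.0392]
```

View pics/w2.png

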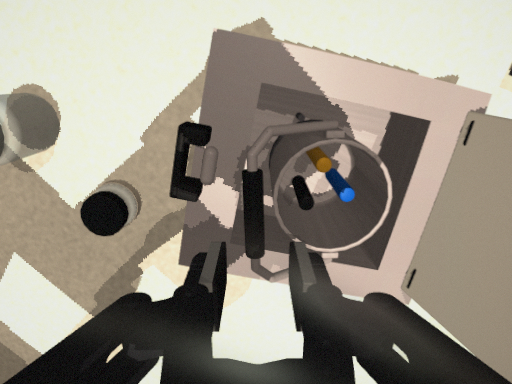

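The bar at (254,215) lies between the fingertips and nearly centred, so I shift 6 mm along it, go down, then narrow the gap.

Emit:
{"op": "servo_tool", "data": {"deltas": "0.35 3 -1 20 0 0 0; 0.35 3 -1 20 0 0 0; 0.35 1 0 12 0 0 0; 0.35 0 0 5 0 0 0; 0.27 0 0 0 0 0 0; 0.27 0 0 0 0 0 0"}}

```text
time_s: 4.4
position: [0.5127, -0.1333, 0.1709]
tool_rot: [[0.945, 0.328, 0.002], [0.328, -0.945, -0.001], [0.002, 0.002, -1.0]]
ft_force: [0.1, 0.4, -0.3]
grip_width: 0.0232
gripper_force: 0.0
```

Emit:
{"op": "servo_tool", "data": {"deltas": "0.27 -3 0 4 0 0 0; 0.27 0 0 4 0 0 0; 0.25 0 0 0 0 0 0; 0.25 0 3.5 -5 0 0 0; 0.25 0 4 -5 0 0 0; 0.25 0 4.5 -4.5 0 0 0; 0.25 0 5 -4 0 0 0; 0.25 0 5 -3.5 0 0 0"}}

```text
time_s: 5.07
position: [0.517, -0.1548, 0.1842]
tool_rot: [[0.944, 0.329, 0.001], [0.329, -0.944, -0.0], [0.001, 0.001, -1.0]]
ft_force: [-1.1, 0.6, 0.4]
grip_width: 0.021
gripper_force: 0.6
```

Emit:
{"op": "servo_tool", "data": {"deltas": "0.25 0 5.5 -3 0 0 0; 0.25 0 6 -2 0 0 0; 0.25 0 6 -2 0 0 0; 0.25 0 5.5 -1 0 0 0; 0.25 0 5 0 0 0 0; 0.25 0 0 0 0 0 0; 0.25 0 0 0 0 0 0"}}

```text
time_s: 5.65
position: [0.5258, -0.1809, 0.191]
tool_rot: [[0.945, 0.328, -0.001], [0.328, -0.945, 0.0], [-0.0, -0.0, -1.0]]
ft_force: [-0.3, 0.4, 1.0]
grip_width: 0.0216
gripper_force: 0.3
```

```bash
cat > g.py <<'E'
from h import *
import sys
np.set_printoptions(precision=4,suppress=True)
s=env.observe();p=env.get_image("wrist");X=cloud(p).reshape(-1,3)
print(s["time_s"],s["position"],s["ft_force"],s["gripper_force"],s["grip_width"])
save(p,sys.argv[1])
for c in("scene",):
    q=env.get_image(c);save(q,sys.argv[1]+c)
E
python3 g.py w3; python3 -c "
import cv2,numpy as np
a=cv2.imread('pics/w3.png');b=cv2.imread('pics/w3scene.png')[130:370,40:300]
a=cv2.resize(a,(400,300));b=cv2.resize(b,(400,369))[:300]
cv2.imwrite('pics/w3b.png',np.hstack([a,b]))"
```

```text
5.65 [ 0.5258 -0.1809  0.191 ] [-0.3433  0.4471  0.9781] 0.2979567088186741 0.021570412922112685
```

View pics/w3b.png

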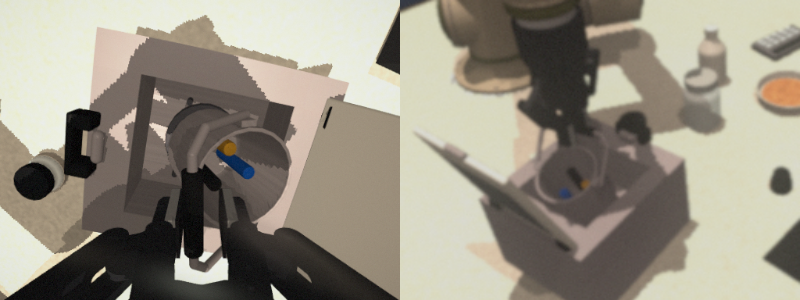

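The bar at (193,210) sits between the fingers and the handle is nearly upright. I close the gripper and lift slowly.

Emit:
{"op": "servo_tool", "data": {"deltas": "0 0 0 0 0 0 0; 0 0 0 0 0 0 0; 0 0 0 0 0 0 0; 0 0 0 0 0 0 0; 0 0 0 -3 0 0 0; 0 0 0 -5 0 0 0; 0 0 0 -7 0 0 0; 0 0 0 -8 0 0 0", "newtons": 60}}

```text
time_s: 6.42
position: [0.5258, -0.1807, 0.2148]
tool_rot: [[0.945, 0.329, -0.001], [0.329, -0.945, 0.0], [-0.0, -0.0, -1.0]]
ft_force: [0.2, 0.5, -2.3]
grip_width: 0.0097
gripper_force: 58.5
```

Emit:
{"op": "servo_tool", "data": {"deltas": "0 0 0 -10 0 0 0; 0 0 0 -12 0 0 0; 0 0 0 -13 0 0 0; 0 0 0 -13 0 0 0; 0 0 0 -13 0 0 0; 0 0 0 -13 0 0 0; 0 0 0 -10 0 0 0; 0 0 0 -6 0 0 0"}}

```text
time_s: 7.08
position: [0.526, -0.1808, 0.3063]
tool_rot: [[0.944, 0.329, 0.002], [0.329, -0.944, -0.001], [0.002, 0.002, -1.0]]
ft_force: [0.2, 0.1, -3.4]
grip_width: 0.0096
gripper_force: 58.5
```

Emit:
{"op": "servo_tool", "data": {"deltas": "0 0 0 -5 0 0 0; 0 0 0 -3 0 0 0; 0 0 0 0 0 0 0; 0 0 0 0 0 0 0; 0 0 0 0 0 0 0"}}

```text
time_s: 7.5
position: [0.5257, -0.1806, 0.3118]
tool_rot: [[0.944, 0.329, -0.001], [0.329, -0.944, 0.001], [-0.001, -0.001, -1.0]]
ft_force: [-0.3, 0.4, -3.2]
grip_width: 0.01
gripper_force: 58.5
```

```bash
python3 g.py w4; python3 -c "
import cv2,numpy as np
a=cv2.imread('pics/w4.png');b=cv2.imread('pics/w4scene.png')[90:330,40:300]
a=cv2.resize(a,(400,300));b=cv2.resize(b,(400,369))[:300]
cv2.imwrite('pics/w4b.png',np.hstack([a,b]))"
```

```text
7.5 [ 0.5257 -0.1806  0.3118] [-0.2637  0.3817 -3.2112] 58.524572253227234 0.010001215929171017
```

View pics/w4b.png

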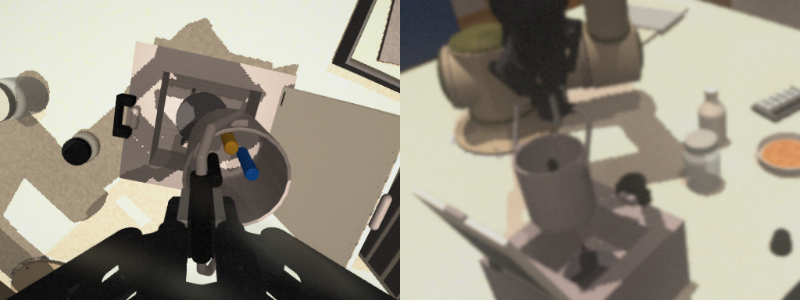

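The cup hangs upright, clear of the tank (right half, cup about (550,190)). I carry it to the dish with ramps.

Emit:
{"op": "servo_tool", "data": {"deltas": "0 1 -3 0 0 0 0; 0 2 -6 0 0 0 0; 0 3 -8 0 0 0 0; 0 4 -10.5 0 0 0 0; 0 5 -13.2 0 0 0 0; 0 5 -13.2 0 0 0 0; 0 5 -13.2 0 0 0 0; 0 5 -13.2 0 0 0 0"}}

```text
time_s: 8.27
position: [0.5277, -0.0931, 0.3125]
tool_rot: [[0.944, 0.329, 0.0], [0.329, -0.944, 0.0], [0.0, 0.0, -1.0]]
ft_force: [0.8, 0.0, -2.7]
grip_width: 0.01
gripper_force: 58.5
```

Emit:
{"op": "servo_tool", "data": {"deltas": "0 5 -13.2 0 0 0 0; 0 5 -13.2 0 0 0 0; 0 5 -13.2 0 0 0 0; 0 5 -13.2 0 0 0 0; 0 5 -13.2 0 0 0 0; 0 5 -13.2 0 0 0 0; 0 5 -13.2 0 0 0 0; 0 5 -13.2 0 0 0 0"}}

```text
time_s: 8.93
position: [0.5307, 0.0196, 0.3124]
tool_rot: [[0.944, 0.329, 0.0], [0.329, -0.944, 0.0], [0.0, -0.0, -1.0]]
ft_force: [0.1, -0.6, -2.5]
grip_width: 0.0101
gripper_force: 58.5
```

Emit:
{"op": "servo_tool", "data": {"deltas": "0 5 -13.2 0 0 0 0; 0 5 -13.2 0 0 0 0; 0 5 -13.2 0 0 0 0; 0 5 -13.2 0 0 0 0; 0 5 -13.2 0 0 0 0; 0 5 -13.2 0 0 0 0; 0 5 -13.2 0 0 0 0; 0 5 -13.2 0 0 0 0"}}

```text
time_s: 9.6
position: [0.5335, 0.1325, 0.3124]
tool_rot: [[0.944, 0.329, 0.0], [0.329, -0.944, 0.0], [0.0, -0.0, -1.0]]
ft_force: [-0.1, -0.4, -2.5]
grip_width: 0.0097
gripper_force: 58.5
```

Emit:
{"op": "servo_tool", "data": {"deltas": "0 5 -13.2 0 0 0 0; 0 5 -13.2 0 0 0 0; 0 5 -13.2 0 0 0 0; 0 5 -13.2 0 0 0 0; 0 5 -13.2 0 0 0 0; 0 5 -13.2 0 0 0 0; 0 5 -13.2 0 0 0 0; 0 5 -13.2 0 0 0 0"}}

```text
time_s: 10.27
position: [0.5369, 0.2451, 0.3123]
tool_rot: [[0.944, 0.329, -0.0], [0.329, -0.944, 0.0], [-0.0, -0.0, -1.0]]
ft_force: [0.2, -1.1, -2.6]
grip_width: 0.0098
gripper_force: 58.5
```

Emit:
{"op": "servo_tool", "data": {"deltas": "0 4 -10.5 0 0 0 0; 0 3 -8 0 0 0 0; 0 2 -6 0 0 0 0; 0 1 -3 0 0 0 0; 0 0 0 0 0 0 0; 0 0 0 0 0 0 0; 0 0 0 0 0 0 0; 0 0 0 0 0 0 0"}}

```text
time_s: 10.93
position: [0.5376, 0.2724, 0.3124]
tool_rot: [[0.945, 0.328, 0.0], [0.328, -0.945, -0.0], [0.0, 0.0, -1.0]]
ft_force: [0.3, 0.4, -2.4]
grip_width: 0.01
gripper_force: 58.5
```

```bash
cat > c.py <<'E'
from m import *
s=env.observe();print(s["time_s"],s["position"],s["ft_force"])
for n in("wrist","scene"):
    X=cloud(env.get_image(n)).reshape(-1,3);z0=s["position"][2]-.0363
    q=(abs(X[:,2]-z0)<.003)&(np.hypot(X[:,0]-s["position"][0],X[:,1]-s["position"][1])<.06)
    print(n,q.sum(),circ(X[q]) if q.sum()>20 else "")
E
python3 c.py | tail -3
```

```text
top rect ((525.100830078125, -177.47393798828125), (181.0352325439453, 211.8262939453125), 7.362000465393066) 0.12546527240465988m.py:6: RuntimeWarning: Mean of empty slice.
  r=least_squares(lambda a:np.hypot(Q[:,0]-a[0],Q[:,1]-a[1])-a[2],[*Q[:,:2].mean(0),.04],loss="soft_l1",f_scale=.002);return r.x
  ret = um.true_divide(
Traceback (most recent call last):
  File "c.py", line 1, in <module>
    from m import *
  File "m.py", line 10, in <module>
    rim=reg&(abs(X[:,2]-.155)<.003)&(np.hypot(X[:,0]-.525,X[:,1]+.19)<.06);print("rim",rim.sum(),circ(X[rim]))
                                                                                                 ~~~~^^^^^^^^
  File "m.py", line 6, in circ
    r=least_squares(lambda a:np.hypot(Q[:,0]-a[0],Q[:,1]-a[1])-a[2],[*Q[:,:2].mean(0),.04],loss="soft_l1",f_scale=.002);return r.x
ValueError: Initial guess is outside of provided bounds
```

```bash
sed -n '1,7p' m.py | grep -v '^p=' > m2.py; sed -i 's/from m import/from m2 import/' c.py; python3 c.py
```

```text
Traceback (most recent call last):
  File "c.py", line 1, in <module>
    from m2 import *
  File "m2.py", line 6, in <module>
    reg=(abs(X[:,0]-.53)<.13)&(X[:,1]>-.34)&(X[:,1]<-.05)
             ^
NameError: name 'X' is not defined
```

```bash
sed -i '/^reg/d' m2.py; python3 c.py
```

```text
10.9833 [0.5376 0.2724 0.3124] [-0.3469  0.6266 -2.1387]
wrist 433 [0.5493 0.2488 0.0385]
scene 106 [0.5458 0.2446 0.0389]
```

Run:
```python
from m2 import *
s=env.observe();t=s["position"]
ps={n:env.get_image(n) for n in("wrist","scene")}
for n,p in ps.items():
    X=cloud(p).reshape(-1,3)
    for z in np.arange(.262,.292,.003):
        q=(abs(X[:,2]-z)<.0015)&(np.hypot(X[:,0]-.5475,X[:,1]-.247)<.05)
        print(n,round(z,3),q.sum(),circ(X[q]) if q.sum()>30 else "",X[q].mean(0))
a=cv2.resize(ps["wrist"]["img"],(400,300));b=cv2.resize(ps["scene"]["img"][30:270,170:430],(400,369))[:300]
cv2.imwrite('pics/w5.png',np.hstack([a,b])[:,:,::-1])
```

```text
wrist 0.262 261 [0.548  0.2496 0.0381] [0.5435 0.2285 0.262 ]
wrist 0.265 281 [0.548  0.2496 0.0381] [0.5427 0.2293 0.265 ]
wrist 0.268 296 [0.548  0.2495 0.0381] [0.5421 0.2281 0.2681]
wrist 0.271 317 [0.5481 0.2495 0.0381] [0.5439 0.2308 0.271 ]
wrist 0.274 328 [0.5481 0.2497 0.0383] [0.5453 0.2287 0.274 ]
wrist 0.277 320 [0.5484 0.2498 0.0384] [0.5477 0.2309 0.2771]
wrist 0.28 735 [0.5484 0.2491 0.0381] [0.5522 0.2452 0.2805]
wrist 0.283 1306 [0.548  0.2489 0.0382] [0.566  0.2434 0.2823]
wrist 0.286 11  [0.5921 0.2655 0.2857]
wrist 0.289 16  [0.5917 0.2667 0.2886]
scene 0.262 57 [0.5456 0.2465 0.0383] [0.5465 0.2432 0.262 ]
scene 0.265 62 [0.5457 0.2458 0.0383] [0.5477 0.244  0.265 ]
scene 0.268 68 [0.5463 0.2461 0.0386] [0.5448 0.2446 0.268 ]
scene 0.271 68 [0.5457 0.246  0.0383] [0.5473 0.2434 0.271 ]
scene 0.274 71 [0.5454 0.2458 0.0385] [0.5464 0.2461 0.2739]
scene 0.277 86 [0.5456 0.2456 0.0385] [0.55   0.242  0.2771]
scene 0.28 79 [0.5461 0.2461 0.0384] [0.5481 0.2484 0.2801]
scene 0.283 55 [0.5454 0.2471 0.0392] [0.5519 0.23   0.2825]
scene 0.286 6  [0.5604 0.2547 0.286 ]
scene 0.289 6  [0.5749 0.2619 0.2887]
```

View pics/w5.png

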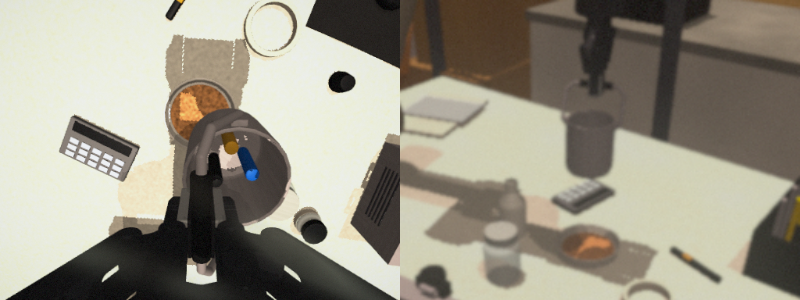

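The cup hangs plumb. Its axis is at (0.547,0.248), 27 mm off the tool axis because the handle is tilted in the grip. I correct for that and go down.

Emit:
{"op": "servo_tool", "data": {"deltas": "0 0 -3 0 0 0 0; 0 -0.5 -5 0 0 0 0; 0 -0.5 -6 0 0 0 0; 0 -0.5 -6 0 0 0 0; 0 -0.5 -5 4 0 0 0; 0 0 -3 8 0 0 0; 0 0 0 14 0 0 0; 0 0 0 18 0 0 0"}}

```text
time_s: 11.85
position: [0.5263, 0.2993, 0.268]
tool_rot: [[0.944, 0.329, 0.002], [0.329, -0.944, 0.001], [0.002, 0.0, -1.0]]
ft_force: [0.5, -0.4, -3.6]
grip_width: 0.0098
gripper_force: 58.5
```

Emit:
{"op": "servo_tool", "data": {"deltas": "0 0 0 18 0 0 0; 0 0 0 18 0 0 0; 0 0 0 18 0 0 0; 0 0 0 16 0 0 0; 0 0 0 12 0 0 0; 0 0 0 8 0 0 0; 0 0 0 4 0 0 0; 0 0 0 0 0 0 0"}}

```text
time_s: 12.52
position: [0.5261, 0.2987, 0.1735]
tool_rot: [[0.944, 0.329, -0.001], [0.329, -0.944, -0.0], [-0.001, -0.0, -1.0]]
ft_force: [0.6, 0.1, -2.7]
grip_width: 0.01
gripper_force: 58.5
```

Run:
```python
from m2 import *
s=env.observe();t=s["position"];print(s["time_s"],t,s["ft_force"])
for n in("wrist","scene"):
    X=cloud(env.get_image(n)).reshape(-1,3);z0=t[2]-.0299
    for b in(-.006,-.001,.004):
        q=(abs(X[:,2]-z0-b)<.0025)&(np.hypot(X[:,0]-.535,X[:,1]-.273)<.05);print(n,b,q.sum(),circ(X[q]) if q.sum()>20 else "")
    d=(np.hypot(X[:,0]-.535,X[:,1]-.2745)<.08)&(X[:,2]>.017)&(X[:,2]<.026);print("dish",d.sum(),circ(X[d]) if d.sum()>20 else "")
```

```text
12.5167 [0.5261 0.2987 0.1735] [ 0.5649  0.0917 -2.6752]
wrist -0.006 574 [0.5367 0.2759 0.0383]
wrist -0.001 1937 [0.5366 0.275  0.0382]
wrist 0.004 17 
dish 1429 [0.5377 0.2748 0.0596]
scene -0.006 104 [0.5342 0.2718 0.0387]
scene -0.001 123 [0.5344 0.2724 0.0387]
scene 0.004 15 
dish 143 [0.5357 0.2712 0.0601]
```

Emit:
{"op": "servo_tool", "data": {"deltas": "0 0 0 6 0 0 0; 0 0 0 10 0 0 0; 0 0 0 10 0 0 0; 0 0 0 6 0 0 0; 0 0 0 3 0 0 0; 0 0 0 2 0 0 0; 0 0 0 2 0 0 0; 0 0 0 1 0 0 0"}}

```text
time_s: 13.28
position: [0.5265, 0.2987, 0.1343]
tool_rot: [[0.944, 0.329, 0.0], [0.329, -0.944, 0.0], [0.0, 0.0, -1.0]]
ft_force: [-0.3, -0.8, -2.7]
grip_width: 0.0098
gripper_force: 58.6
```

Emit:
{"op": "servo_tool", "data": {"deltas": "0 0 0 1 0 0 0; 0 0 0 1 0 0 0; 0 0 0 1 0 0 0"}}

```text
time_s: 13.53
position: [0.5265, 0.2987, 0.1315]
tool_rot: [[0.944, 0.329, 0.0], [0.329, -0.944, 0.0], [0.001, -0.0, -1.0]]
ft_force: [0.0, -0.7, -2.0]
grip_width: 0.01
gripper_force: 58.6
```

Emit:
{"op": "servo_tool", "data": {"deltas": "0 0 0 1 0 0 0; 0 0 0 1 0 0 0; 0 0 0 0 0 0 0"}}

```text
time_s: 13.78
position: [0.5265, 0.2987, 0.1294]
tool_rot: [[0.944, 0.329, 0.0], [0.329, -0.944, 0.0], [0.0, 0.0, -1.0]]
ft_force: [0.4, 0.6, -1.8]
grip_width: 0.0096
gripper_force: 58.8
```

Emit:
{"op": "servo_tool", "data": {"deltas": "0 0 0 0.7 0 0 0; 0 0 0 0.7 0 0 0; 0 0 0 0 0 0 0; 0 0 0 0 0 0 0"}}

```text
time_s: 14.12
position: [0.5268, 0.2991, 0.1288]
tool_rot: [[0.944, 0.329, 0.002], [0.329, -0.944, 0.001], [0.002, -0.0, -1.0]]
ft_force: [0.3, 2.4, 6.7]
grip_width: 0.0099
gripper_force: 59.5
```

Firm contact of about 9 N. I ease off a little, hold, then release.

Emit:
{"op": "servo_tool", "data": {"deltas": "0 0 0 -0.5 0 0 0; 0 0 0 0 0 0 0; 0 0 0 0 0 0 0; 0 0 0 0 0 0 0", "newtons": 25}}

```text
time_s: 14.45
position: [0.5266, 0.2989, 0.1288]
tool_rot: [[0.944, 0.329, 0.001], [0.329, -0.944, 0.001], [0.001, -0.0, -1.0]]
ft_force: [0.0, 2.6, 4.9]
grip_width: 0.0097
gripper_force: 59.5
```

Emit:
{"op": "servo_tool", "data": {"deltas": "0.25 0 0 0 0 0 0; 0.25 0 0 0 0 0 0; 0.25 0 0 0 0 0 0; 0.25 0 -4 1.5 0 0 0; 0.25 0 -5 2.5 0 0 0; 0.25 0 -5 3 0 0 0; 0.25 0 -4 3 0 0 0; 0.25 0 -3 2.5 0 0 0"}}

```text
time_s: 15.12
position: [0.519, 0.3192, 0.1153]
tool_rot: [[0.944, 0.329, -0.001], [0.329, -0.944, -0.0], [-0.001, -0.0, -1.0]]
ft_force: [0.2, 0.4, -0.5]
grip_width: 0.0216
gripper_force: 0.0
```

Emit:
{"op": "servo_tool", "data": {"deltas": "0.5 0 0 0 0 0 0; 0.5 0 0 0 0 0 0; 0.5 0 0 -5 0 0 0; 0.5 0 0 -10 0 0 0; 0.5 0 0 -20 0 0 0; 0.3 0 0 -35 0 0 0; 0.1 0 0 -40 0 0 0; 0 0 0 -40 0 0 0"}}

```text
time_s: 15.78
position: [0.5191, 0.3182, 0.2688]
tool_rot: [[0.945, 0.328, 0.0], [0.328, -0.945, 0.0], [0.0, 0.0, -1.0]]
ft_force: [0.6, 0.0, -0.2]
grip_width: 0.007
gripper_force: 0.0
```

Run:
```python
from m2 import *
s=env.observe();t=s["position"];print(s["time_s"],t,s["ft_force"])
p={n:env.get_image(n) for n in("wrist","scene")}
for n in p:
    X=cloud(p[n]).reshape(-1,3)
    for z in(.092,.098):
        q=(abs(X[:,2]-z)<.002)&(np.hypot(X[:,0]-.535,X[:,1]-.273)<.05);print(n,z,q.sum(),circ(X[q]) if q.sum()>20 else "")
X=cloud(p["scene"]).reshape(-1,3)
# cover outer face / plane in cleaner frame
c,a=np.array([.5251,-.1797]),np.deg2rad(7.35);L=np.c_[(X[:,0]-c[0])*np.cos(a)+(X[:,1]-c[1])*np.sin(a),-(X[:,0]-c[0])*np.sin(a)+(X[:,1]-c[1])*np.cos(a),X[:,2]]
q=(abs(L[:,0])<.09)&(L[:,1]<-.07)&(L[:,1]>-.2)&(L[:,2]>.14)&(L[:,2]<.35)
k=L[q];print(q.sum(),k.min(0),k.max(0))
for z in np.arange(.15,.30,.02):
    w=k[abs(k[:,2]-z)<.003];print(round(z,2),len(w),w[:,1].min() if len(w) else"",np.median(w[:,1]) if len(w) else "",w[:,1].max() if len(w) else "")
a=cv2.resize(p["wrist"]["img"],(400,300));b=cv2.resize(p["scene"]["img"][110:350,40:360],(400,300))
cv2.imwrite('pics/w6.png',np.hstack([a,b])[:,:,::-1])
```

```text
15.7833 [0.5191 0.3182 0.2688] [ 0.6361  0.0308 -0.171 ]
wrist 0.092 176 [0.5378 0.2762 0.038 ]
wrist 0.098 975 [0.5369 0.2752 0.0385]
scene 0.092 67 [0.5348 0.2721 0.0385]
scene 0.098 98 [0.5348 0.2722 0.0391]
1422 [-0.0723 -0.1507  0.1401] [ 0.0784 -0.0953  0.2851]
0.15 33 -0.10701155775250536 -0.10515846644342428 -0.09613279661636981
0.17 39 -0.11347467524144776 -0.11205930007312709 -0.10367487186549541
0.19 42 -0.12044756462139523 -0.11881259458656535 -0.11026207189826234
0.21 48 -0.12775130944373747 -0.12562201915871724 -0.11630664102373511
0.23 50 -0.13449920481335415 -0.13290826923707094 -0.12386892020245699
0.25 51 -0.14034857473159085 -0.13879788145894317 -0.1303276078170968
0.27 54 -0.14798889811627125 -0.145735116769941 -0.13797735683351156
0.29 0
```

View pics/w6.png

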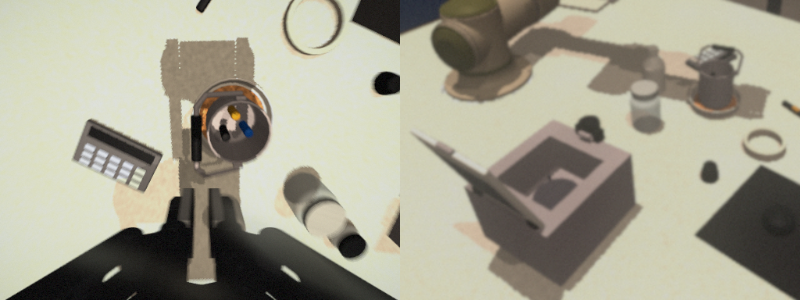

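The cup stands upright in the dish (its axis matches the dish's within 3 mm) and the handle has flopped aside. The cover still stands open. I check for obstacles behind it.

Emit:
{"op": "servo_tool", "data": {"deltas": "0 0 0 -40 0 0 0.103; 0 0 0 -40 0 0 0.103; 0 0 0 -30 0 0 0; 0 -2.9 34.7 0 0 0 0; 0 -2.9 34.7 0 0 0 0; 0 -2.9 34.7 0 0 0 0; 0 -2.9 34.7 0 0 0 0; 0 -2.9 34.7 0 0 0 0"}}

```text
time_s: 16.55
position: [0.5269, 0.1429, 0.3767]
tool_rot: [[0.992, 0.128, 0.001], [0.128, -0.992, 0.0], [0.001, 0.0, -1.0]]
ft_force: [0.4, 0.6, -0.1]
grip_width: 0.0003
gripper_force: 0.0
```

Run:
```python
from h import *
p=env.get_image("top");X=cloud(p).reshape(-1,3)
c,a=np.array([.525,-.18]),np.deg2rad(7.35);L=np.c_[(X[:,0]-c[0])*np.cos(a)+(X[:,1]-c[1])*np.sin(a),-(X[:,0]-c[0])*np.sin(a)+(X[:,1]-c[1])*np.cos(a),X[:,2]]
for x0 in(-.1,-.05,0,.05,.1):
  print(x0,[round(float(np.max(L[(abs(L[:,0]-x0)<.025)&(abs(L[:,1]-y)<.01)][:,2],initial=-1)),3) for y in(-.14,-.16,-.18,-.20,-.22,-.24,-.26,-.28)])
s=env.observe();print(s["time_s"],s["position"])
```

```text
-0.1 [0.006, 0.007, 0.007, 0.007, 0.004, 0.007, 0.006, 0.006]
-0.05 [0.283, -1.0, -1.0, -1.0, -1.0, -1.0, -1.0, 0.006]
0 [0.288, -1.0, -1.0, -1.0, -1.0, -1.0, -1.0, 0.005]
0.05 [0.283, -1.0, -1.0, -1.0, -1.0, -1.0, -1.0, 0.006]
0.1 [0.279, 0.006, 0.004, 0.005, 0.005, 0.052, 0.047, 0.048]
16.6 [0.52757769 0.13789901 0.37672027]
```

Emit:
{"op": "servo_tool", "data": {"deltas": "0 -2.9 34.3 0 0 0 0; 0 -2.9 34.3 0 0 0 0; 0 -2.9 34.3 0 0 0 0; 0 -2.9 34.3 0 0 0 0; 0 -2.9 34.3 0 0 0 0; 0 -2.9 34.3 0 0 0 0; 0 -2.9 34.3 0 0 0 0; 0 -2.9 34.3 0 0 0 0"}}

```text
time_s: 17.27
position: [0.5391, -0.1322, 0.3767]
tool_rot: [[0.992, 0.128, 0.001], [0.128, -0.992, -0.0], [0.001, 0.001, -1.0]]
ft_force: [0.7, 0.8, -0.4]
grip_width: 0.0
gripper_force: 0.0
```

Emit:
{"op": "servo_tool", "data": {"deltas": "0 -2.9 34.3 0 0 0 0; 0 -2.9 34.3 0 0 0 0; 0 -2.9 34.3 0 0 0 0; 0 -2.9 34.3 0 0 0 0; 0 -2.9 34.3 0 0 0 0; 0 -2.9 34.3 0 0 0 0; 0 -2.9 34.3 0 0 0 0; 0 0 0 0 0 0 0"}}

```text
time_s: 17.93
position: [0.5491, -0.377, 0.3738]
tool_rot: [[0.992, 0.123, -0.002], [0.123, -0.992, 0.001], [-0.002, -0.001, -1.0]]
ft_force: [0.5, 0.8, -1.4]
grip_width: -0.0001
gripper_force: 0.0
```

Emit:
{"op": "servo_tool", "data": {"deltas": "0 0 0 30 0 0 0; 0 0 0 35 0 0 0; 0 0 0 33 0 0 0; 0 0 0 24 0 0 0; 0 0 -10 0 0 0 0; 0 0 -10 0 0 0 0; 0 0 -8 0 0 0 0; 0 0 -8 0 0 0 0"}}

```text
time_s: 18.6
position: [0.5462, -0.3349, 0.257]
tool_rot: [[0.992, 0.129, 0.004], [0.129, -0.992, -0.004], [0.003, 0.004, -1.0]]
ft_force: [1.0, -1.9, 1.8]
grip_width: -0.0
gripper_force: 0.9
```

Emit:
{"op": "servo_tool", "data": {"deltas": "0 0 -8 0 0 0 0; 0 0 -8 0 0 0 0; 0 0 -8 0 0 0 0; 0 0 -8 0 0 0 0; 0 0 -8 0 0 0 0; 0 0 -8 0 0 0 0"}}

```text
time_s: 19.1
position: [0.5397, -0.2877, 0.2558]
tool_rot: [[0.992, 0.128, 0.003], [0.128, -0.992, -0.003], [0.002, 0.003, -1.0]]
ft_force: [-1.1, -1.2, 9.7]
grip_width: -0.0
gripper_force: 4.3
```

```bash
cat > k.py <<'E'
from h import *
np.set_printoptions(precision=4,suppress=True)
c,a=np.array([.525,-.18]),np.deg2rad(7.35)
def loc(X): return np.c_[(X[:,0]-c[0])*np.cos(a)+(X[:,1]-c[1])*np.sin(a),-(X[:,0]-c[0])*np.sin(a)+(X[:,1]-c[1])*np.cos(a),X[:,2]]
s=env.observe();print(s["time_s"],"tcp loc",loc(np.array([s["position"]])),s["ft_force"])
p=env.get_image("scene");L=loc(cloud(p).reshape(-1,3))
# inner/outer surface points of the cover: angle about hinge, away from the finger
q=(L[:,0]>.03)&(L[:,0]<.07)&(L[:,2]>.145)&(L[:,1]<.1)&(L[:,1]>-.2)&(np.hypot(L[:,1]+.085,L[:,2]-.126)<.165)&(np.hypot(L[:,1]+.085,L[:,2]-.126)>.08)
t=np.degrees(np.arctan2(L[q][:,2]-.126,L[q][:,1]+.085));print(q.sum(),np.percentile(t,[5,25,50,75,95]) if q.any() else "")
E
python3 k.py
```

```text
19.1 tcp loc [[ 0.0008 -0.1087  0.2558]] [-1.1047 -1.1988  9.7115]
632 [92.0596 93.7781 94.6693 96.0134 97.6311]
```

Emit:
{"op": "servo_tool", "data": {"deltas": "0 0 0 -8 0 0 0; 0 0 0 -7 0 0 0; 0 0 -8 0 0 0 0; 0 0 -8 0 0 0 0"}}

```text
time_s: 19.48
position: [0.5375, -0.2719, 0.2692]
tool_rot: [[0.992, 0.128, 0.001], [0.128, -0.992, -0.0], [0.001, 0.001, -1.0]]
ft_force: [0.3, -1.9, 1.5]
grip_width: -0.0002
gripper_force: 0.7
```

```bash
python3 k.py
```

```text
19.4833 tcp loc [[ 0.0007 -0.0927  0.2692]] [ 0.2579 -1.8859  1.5061]
708 [86.8227 88.2413 89.0798 90.4301 92.0495]
```

Emit:
{"op": "servo_tool", "data": {"deltas": "0 0 -10 1 0 0 0; 0 0 -10 2 0 0 0; 0 0 -10 3 0 0 0; 0 0 -9 3 0 0 0; 0 0 -9 3 0 0 0; 0 0 -9 3 0 0 0; 0 0 -8 3 0 0 0"}}

```text
time_s: 20.12
position: [0.5289, -0.2065, 0.2504]
tool_rot: [[0.992, 0.129, -0.0], [0.129, -0.992, 0.0], [-0.0, -0.0, -1.0]]
ft_force: [0.5, -1.6, -0.7]
grip_width: 0.0003
gripper_force: 0.7
```

```bash
python3 k.py
```

```text
20.1167 tcp loc [[ 0.0005 -0.0268  0.2504]] [ 0.4792 -1.588  -0.6785]
857 [61.5056 62.2376 63.1177 64.3443 66.0106]
```

Emit:
{"op": "servo_tool", "data": {"deltas": "0 0 -10 6 0 0 0; 0 0 -10 7 0 0 0; 0 0 -9 7 0 0 0; 0 0 -6 7 0 0 0; 0 0 -6 7 0 0 0; 0 0 -6 7 0 0 0; 0 0 -6 7 0 0 0"}}

```text
time_s: 20.75
position: [0.5223, -0.1548, 0.2022]
tool_rot: [[0.992, 0.128, 0.0], [0.128, -0.992, -0.0], [-0.0, 0.0, -1.0]]
ft_force: [1.5, -0.6, 1.0]
grip_width: 0.0
gripper_force: 0.8
```

Emit:
{"op": "servo_tool", "data": {"deltas": "0 0 -4 7 0 0 0; 0 0 -4 7 0 0 0; 0 0 -4 8 0 0 0; 0 0 -2 6 0 0 0; 0 0 -2 6 0 0 0; 0 0 0 0 0 0 0"}}

```text
time_s: 21.25
position: [0.5199, -0.1386, 0.1677]
tool_rot: [[0.992, 0.129, -0.002], [0.129, -0.992, 0.001], [-0.001, -0.001, -1.0]]
ft_force: [0.5, 0.0, 1.8]
grip_width: 0.0001
gripper_force: 0.8
```

```bash
python3 k.py
```

```text
21.25 tcp loc [[0.0003 0.0417 0.1677]] [0.517  0.0024 1.8493]
660 [16.8591 17.4312 18.1956 19.1757 20.4213]
```

Emit:
{"op": "servo_tool", "data": {"deltas": "0 0 -3 6 0 0 0; 0 0 -2 6 0 0 0; 0 0 -1 5 0 0 0; 0 0 0 3 0 0 0; 0 0 0 2 0 0 0; 0 0 0 2 0 0 0; 0 0 0 0 0 0 0"}}

```text
time_s: 21.88
position: [0.5193, -0.133, 0.1445]
tool_rot: [[0.992, 0.128, -0.001], [0.128, -0.992, 0.001], [-0.001, -0.001, -1.0]]
ft_force: [0.1, 1.6, 2.0]
grip_width: 0.0
gripper_force: 0.9
```

Emit:
{"op": "servo_tool", "data": {"deltas": "0 0 0 2 0 0 0; 0 0 0 2 0 0 0; 0 0 0 2 0 0 0; 0 0 0 0 0 0 0"}}

```text
time_s: 22.22
position: [0.5195, -0.1329, 0.1402]
tool_rot: [[0.992, 0.129, 0.001], [0.129, -0.992, -0.0], [0.001, 0.0, -1.0]]
ft_force: [-2.1, 4.0, 11.3]
grip_width: -0.0002
gripper_force: 5.7
```

Emit:
{"op": "servo_tool", "data": {"deltas": "0 0 0 1.5 0 0 0; 0 0 0 1.5 0 0 0; 0 0 0 0 0 0 0"}}

```text
time_s: 22.47
position: [0.5194, -0.1326, 0.1364]
tool_rot: [[0.992, 0.129, 0.0], [0.129, -0.992, 0.001], [0.001, -0.001, -1.0]]
ft_force: [-1.4, 5.0, 5.9]
grip_width: 0.0002
gripper_force: 3.0
```

Emit:
{"op": "servo_tool", "data": {"deltas": "0 0 0 1 0 0 0; 0 0 0 1 0 0 0; 0 0 0 0 0 0 0"}}

```text
time_s: 22.72
position: [0.5195, -0.1331, 0.1339]
tool_rot: [[0.992, 0.128, 0.0], [0.128, -0.992, 0.0], [0.0, -0.0, -1.0]]
ft_force: [0.3, 2.3, 2.7]
grip_width: -0.0001
gripper_force: 1.6
```

Emit:
{"op": "servo_tool", "data": {"deltas": "0 0 0 1 0 0 0; 0 0 0 1 0 0 0; 0 0 0 0 0 0 0"}}

```text
time_s: 22.97
position: [0.5195, -0.1331, 0.1326]
tool_rot: [[0.992, 0.128, 0.001], [0.128, -0.992, 0.0], [0.001, -0.0, -1.0]]
ft_force: [-3.7, 4.6, 10.4]
grip_width: -0.0001
gripper_force: 5.4
```

The stop is firm and the catch has snapped. I back off and verify.

Emit:
{"op": "servo_tool", "data": {"deltas": "0 0 0 -4 0 0 0; 0 0 0 -10 0 0 0; 0 0 0 -25 0 0 0; 0 0 0 -40 0 0 0; 0 0 0 -40 0 0 0; 0 -30 0 -10 0 0 0; 0 -30 0 0 0 0 0; 0 -30 0 0 0 0 0"}}

```text
time_s: 23.63
position: [0.4293, -0.1452, 0.2613]
tool_rot: [[0.992, 0.129, 0.001], [0.129, -0.992, -0.002], [0.001, 0.002, -1.0]]
ft_force: [0.7, -1.5, -0.8]
grip_width: 0.0001
gripper_force: 0.0
```

Run:
```python
from k import *
from m2 import circ
for n in("top","scene"):
    p=env.get_image(n);X=cloud(p).reshape(-1,3);L=loc(X)
    q=(abs(L[:,0])<.06)&(L[:,1]>-.06)&(L[:,1]<.07)&(abs(L[:,2]-.135)<.03);A=np.c_[L[q][:,:2],np.ones(q.sum())];print(n,q.sum(),"cover plane",np.linalg.lstsq(A,L[q][:,2],rcond=None)[0])
    for z in (.085,.098):
        r=(abs(X[:,2]-z)<.003)&(np.hypot(X[:,0]-.535,X[:,1]-.273)<.05);print("cup",z,r.sum(),circ(X[r]) if r.sum()>20 else "")
a=cv2.resize(p["img"][110:350,40:360],(640,480));cv2.imwrite('pics/end.png',a[:,:,::-1])
```

```text
23.6333 tcp loc [[-0.0904  0.0468  0.2613]] [ 0.6654 -1.4765 -0.7777]
0 
top 1727 cover plane [ 0.0001 -0.0052  0.1352]
cup 0.085 24 [0.5337 0.2741 0.0382]
cup 0.098 109 [0.5341 0.2753 0.039 ]
scene 2636 cover plane [-0.0004 -0.0002  0.1344]
cup 0.085 98 [0.5349 0.2718 0.0382]
cup 0.098 124 [0.5349 0.2723 0.0392]
```

View pics/end.png

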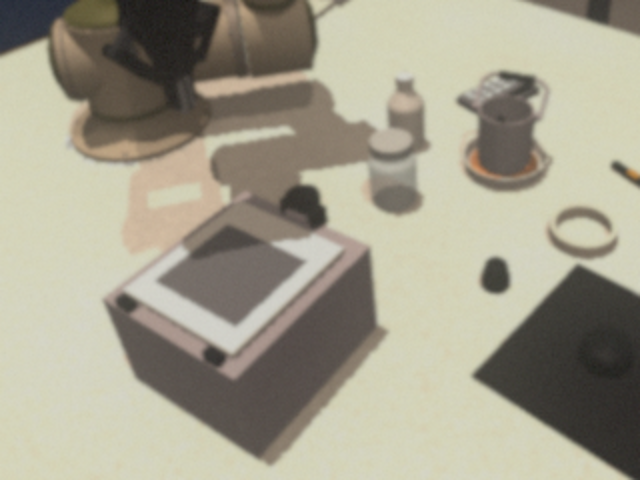

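The picture shows the cover flat under the catch at (300,205), and the measured slope is about 0. The cup stands upright in the dish at (505,140).

```bash
python3 -c "
from rig import env
print(env.close_job())"
```

```text
the job is handed in; nothing more can be done
None
```

The job is handed in: the cup stands upright on the cork in the dish, within about 3 mm of its centre, and the cover is held flat under its catch, both measured from the cameras just before hand-in; the judge's verdict was not returned.

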